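# Put the long spanner away and bar the tool tray

## Robot

A 6-joint arm with a two-finger parallel gripper is mounted at the origin on the work surface. World frame = base frame: x ahead of the robot, y to its left, z up, the work surface at z = 0. Lengths are in m, angles in rad, forces in N, time in s.
With the tool pointing down it reaches from about 0.375 to 0.9 m from the base axis. Payload 3.1 kg.
Tool frame: the origin (TCP) lies on the centre line of the jaws, within the pads' length; the fingertips stand robot.tip_reach ahead of it and the grasp point (between the pads) lies 8 mm behind it (robot.tip_reach is the distance from the TCP to the fingertips, in m); z points along the fingers, y is the line along which they close (so a half turn about z gives the same grasp; the last joint's range is limited). The gripper opens to 87 mm and grips with 3 to 60 N. Pads are 19 mm wide; open, the fingers measure 117 mm over their backs; the gripper's body (75 mm by 190 mm) begins 51 mm behind the grasp point.
Start: joints at [-1.478, 0.527, 1.433, -0, 1.181, -0.178], TCP at [0.168, -0.602, 0.234] pointing down, gripper open.
Joint ranges: [-3.08, 3.08], [-0.75, 2.2], [0.22, 2.44], [-1.43, 4.57], [0, 2.65], [-2.85, 2.85]. Speed limits (rad/s): [2.79, 2.79, 3.14, 3.14, 3.14, 3.14].

## Interface

Orientations are given as a unit quaternion [x, y, z, w].
In Python, from rig import robot gives the robot as it stands.
- The arm moves only by the tool jog_arm, never from a script. Its argument "motion" is one flat list of numbers, 7 for each row, row after row: the shift along the tool's x, y, z scaled (see below), then the turn, a rotation vector about the tool's x, y, z scaled (see below), then the gripper's target within -1 to 1 (shut at 1, half-way at 0, fully open at -1). In form: [x, y, z, rx, ry, rz, hand, x, y, z, rx, ry, rz, hand, ...]. A call has 1 to 12 rows; each row shifts and turns the commanded pose from where the row before left it, along the tool's axes as they then stand; what a row does not reach is not made up. The controller multiplies each number of a shift by 4 cm and each number of a turn by 4 degrees. A row lasts 1/8 s, in which the tool goes at most 62.5 mm and 10.7 degrees, less where a joint would pass 70% of its speed; a pose out of reach is approached as far as the arm can. A call with a number of a shift or a turn outside -1 to 1 is refused whole. A call with a gripper value outside its range is refused whole. The fingers move at their own pace and stop on an object; "grip_force" is the grip in N (left out, the last holds). Time passes only in rows, so rows that do not move let the fingers close. It gives the time, the measured TCP pose, the force, the opening and the grip force at its end, in the units of the state.
- robot.get_obs(): the state, without advancing time (a new reading comes with each control period).
- robot.camera(name): name is "side" or "top" or "wrist"; returns the picture (400x640x3 uint8, blue, green, red); there is no depth.
- robot.calibration(name): a dict with "fx", "fy", "cx", "cy" (pixels), "R" (3x3) and "t" (3): a world point X has camera coordinates R X + t; the wrist camera has in their place "T_tool_cam" (4x4, takes a point from camera to tool coordinates, whose origin is the TCP and whose axes are the flange's). Camera axes: x right, y down, z forward; pixel columns grow to the right and rows downward; lengths in m; the calibration is good to about 2 mm. The wrist camera is an equidistant fisheye: a pixel r from the principal point sees the ray r / f radians off the axis. A picture is of the moment at which its call begins: read the wrist's pose just before it. calibration takes no time and is no camera call.
- robot.hand_in(): hands the job in; it is judged then, once.
The state is a dict: "time": time; "q": joint angles; "joint_velocities": joint speeds; "joint_torque": joint torques, N m; "position": TCP position; "tool_rot": TCP orientation; "ft_force": force on the tool from outside, world axes, zero at the start; "moment": the same for the moment, N m; "grip_width": finger opening in m; "grip_force": force on a finger pad.
Only numpy, scipy, OpenCV 4.12 (cv2) and the standard library are available. Lean on these libraries where they do the work, as an engineer would, in place of code of your own. Each camera call takes 0.05 s, during which the arm holds its last target. There are 200 camera calls.

## Task

The class-set tool tray is to be carried to the next room: take the longest of the three spanners out of the bench rack, lay it flat and fully home in its empty cut-out in the tray, then lift the steel hold-down bar over the low ear of its keeper and let it drop fully into the notch, across the tools. Leave the other two spanners in the rack, the scraper and the file in their cut-outs, and do not disturb anything else on the table.

Things in the scene. Friction and masses are not known exactly. Their poses are not given: they have to be found in the camera images.
- spanner_long: Longest of 3 plain steel spanners: 190 mm, ring end 28 mm across, open jaw end 40 mm wide, both 11 mm thick; shank 16 mm wide, 9 mm thick, bare from x = -45 to +40 mm. Both faces alike. About 0.19 kg. Origin: mid shank, mid thickness, near the centre of mass; x to the open jaw, y across its width, z normal to its faces (level while it stands on edge in the rack). Lying flat on the table, origin 5.5 mm up.
- spanner_jaw (a point): Middle of the open jaw tip of the long spanner, 95 mm along its x from its origin (the ring's tip is at -95 mm). Jaw gap 19 mm. In any of the rack's three slots at the start, jaw towards the rack's +x.
- spanner_mid: Bystander: same pattern, 165 mm long, same shank section, on edge in another slot of the rack. Origin mid-shank, x to the open jaw.
- spanner_short: Bystander: same pattern, 142 mm long, same shank section, on edge in another slot of the rack. Origin mid-shank, x to the open jaw.
- rack: Grey rack, firm on the table, 78 (x) by 150 (y) mm, 52 mm high: base 6 mm thick, two slotted upright rails 6 mm thick at x = -30 and +30 mm, open between. Slots at y = -46, 0, +46 mm, 11.5 mm wide, open upwards, floor 36 mm up. A spanner's shank stands on edge in both rails along the rack's x, its middle 44 mm up, its top edge level with the rails. Origin: centre of underside.
- tray: Plywood tool tray with black foam, firm on the table: 160 (x) by 224 (y) mm, rim and foam 28 mm high, bow handles 28 mm out at both y ends. Cut-outs 14 mm deep run along y: long spanner's (empty) at x = -43 mm, scraper's at +9, file's at +52. A finger trough (y = -22 to +22 mm, floor 6 mm up) crosses all three, for fingers to straddle a shank. Origin: centre of underside; -x side faces the robot.
- pocket (a point): Where the long spanner's origin lies when fully home: 19.5 mm above the table, at x = -43 mm, y = 0 of the tray; axes as the tray's. The cut-out runs along y, wide for the open jaw at +y, narrow for the ring at -y: it takes the spanner only that way round, either face up, with about 4 mm free on each side and at the ends. Floor 14 mm above the table.
- bar_pivot (a point): At the middle of the tray's rear wall (tray x = +92 mm), on the upright pin about which the hold-down bar swings, 37 mm above the table at the bar's mid height; the cross pin about which it lifts is here too. Axes as the tray's.
- bar_swing (a joint): Swing of the hold-down bar about the upright pin, rad: 0 = pointing to the tray's -x, over the trough and the notch; grows as its free end swings out to the tray's -y side (1.2 to 1.5 at the start, stop at 1.6). Light friction, stays where left.
- bar_lift (a joint): Lift of the hold-down bar about its cross pin, rad: 0 = level (its lower stop; also fully down in the notch); grows as the free end rises, to 0.7; falls back by its own weight (about 1.3 N at the knob).
- knob (a point): On the axis of the knob by which the steel bar (18 mm wide, 6 mm thick) is handled: an upright black round post, 18 mm diameter, 42 mm tall, on top of the bar's free end, 212 mm from the pivot. This point is 63 mm above the table when the bar is level, the knob's top 82 mm. Its x axis points along the bar to the pivot. When the bar is home the knob stands 37 mm outside the keeper.
- notch (a point): Middle of the notch floor in the keeper, an upright dark steel plate 6 mm thick on the tray's front wall, 175 mm from bar_pivot; axes as the tray's. Notch 27 mm wide (y), floor 34 mm above the table. The -y ear, which the bar must clear, is 16 mm higher (knob 20 mm above level; 30 to 40 is comfortable); the +y ear is 34 mm higher and stops the bar.
- scraper: Bystander: scraper with a wooden handle and a 50 mm steel blade, 175 mm long, in the tray's middle cut-out; stands 2 mm above the foam. Origin under the middle of its underside.
- file: Bystander: flat file with a grey handle, 177 mm long, in the tray's rear cut-out; stands 2 mm above the foam. Origin under its underside.
- turtle: Bystander: printed green turtle with a small solar panel, 130 mm long, 31 mm high, behind the rack. Origin under its shell.
- bit_case: Bystander: case of screwdriver bits, 92 x 150 mm, 35 mm high, at the robot's left. Origin under its centre.
- display: Bystander: pale blue display module, 40 x 85 mm, 12 mm high, beyond the rack. Origin under its centre.
Not all that is in view belongs to the job. What is shaped like the spanner_long but pink is not meant.

How it is judged:
On the way, in this order (a step that is already met when the one before it is completed fails the run):
1. the long spanner lies flat and fully home in its cut-out (x of spanner_long in the frame of pocket between -0.006 and 0.006 m and y of spanner_long in the frame of pocket between -0.008 and 0.008 m and z of spanner_long in the frame of pocket between -0.003 and 0.003 m and y of spanner_jaw in the frame of pocket above 0.08 m and angle between the x axis of spanner_long and the y axis of pocket, either way round below 0.08 rad and angle between the z axis of spanner_long and the z axis of pocket, either way round below 0.05 rad), for 0.3 s.
2. the hold-down bar is lifted clear of the low ear of its keeper (value of joint bar_lift above 0.08 rad), for 0.05 s.
3. the bar lies at the bottom of the keeper's notch (value of joint bar_swing between -0.05 and 0.05 rad and value of joint bar_lift below 0.03 rad), for 0.2 s.
At the end, for the whole second after the job is handed in: The long spanner lies flat at the floor of its cut-out (within 3 mm in height, 6 mm across, 8 mm along, 0.05 rad of flat), open jaw at the tray's +y end; the bar rests in the notch (swing within 0.05, lift under 0.03 rad); all at rest; other tools within 30 mm, bystanders 40 mm, of their starts (all of step 1 and all of step 3 and linear speed of spanner_long below 0.02 m/s and velocity of joint bar_lift between -0.05 and 0.05 rad/s and distance of each of spanner_mid, spanner_short, scraper, file from where it was at the start of the episode below 0.03 m and distance of each of turtle, bit_case, display from where it was at the start of the episode below 0.04 m); the robot touches nothing.
It fails at once if another spanner, the scraper or the file is taken or shifted by more than 30 mm (not (distance of each of spanner_mid, spanner_short, scraper, file from where it was at the start of the episode below 0.03 m)).
It fails at once if the turtle, the display or the bit case is shifted by more than 40 mm (distance of any of turtle, bit_case, display from where it was at the start of the episode above 0.04 m).
It also fails if it takes over 72 s, if anything falls off the work surface, if the arm or the gripper's body presses on something with over 40 N, if the wrist force passes 120 N, or if a joint passes its speed limit or range.

## Working session

There is one attempt and no reset: what is moved stays moved. The work goes in short steps, Python scripts to look and compute and a tool call to move; the robot and the scene stay as the last step left them, time stands still between calls to the robot, and variables do not carry over. Pictures are saved under pics/ and viewed, at most 10 in all, crops included, and the job is handed in when it is done.

Besides the shell and the picture viewer there is one more tool, called after "Request:" by a JSON object that holds its "name" and its "arguments". jog_arm: Moves the arm, as the interface text tells. Shifts and turns lie within -1 to 1; 1 stands for 4 cm of shift or 4 degrees of turn. Its arguments: {"type":"object","properties":{"motion":{"type":"array","items":{"type":"number"}},"grip_force":{"type":"number"}},"required":["motion"]}

```bash
mkdir -p pics
python3 - <<'E'
from rig import robot
import cv2
print(robot.get_obs(), robot.tip_reach)
for n in("top","side"):
    im=robot.camera(n); cv2.imwrite(f"pics/{n}0.png",im)
    c=robot.calibration(n); print(n,c)
print(robot.calibration("wrist"))
E
```

```text
{'time': 0.0, 'q': array([-1.47750745e+00,  5.28476561e-01,  1.43389462e+00,  4.22126934e-06,
        1.18136844e+00, -1.78519327e-01]), 'joint_velocities': array([-0.00115639,  0.00056594, -0.00025016,  0.00092401,  0.00135528,
        0.00030077]), 'joint_torque': array([ 3.94791214e-04, -4.40037131e+01, -1.76593119e+01,  6.34128624e-02,
        5.82306739e-02, -1.50580659e-04]), 'position': array([ 0.16774783, -0.6013429 ,  0.23256765]), 'tool_rot': array([ 9.90778781e-01,  1.35485259e-01,  4.76829295e-05, -1.07242726e-03]), 'ft_force': array([ 0.21964175, -0.421956  , -0.28386578]), 'moment': array([ 0.00153955, -0.00326429, -0.03721376]), 'grip_force': 0.0, 'grip_width': 0.08666507123044673} 0.011
top {'fx': 491.1255187524541, 'fy': 491.1255187524541, 'cx': 322.34661980461016, 'cy': 203.1686229667061, 'R': array([[-0.01292313, -0.99977602,  0.01676027],
       [-0.99727224,  0.01166895, -0.07288292],
       [ 0.07267102, -0.01765643, -0.99719967]]), 't': array([-0.03425138,  0.52522207,  1.48160963])}
side {'fx': 409.46804387974686, 'fy': 409.46804387974686, 'cx': 324.2552619895986, 'cy': 199.85345149331766, 'R': array([[-0.99220261, -0.1241183 , -0.01134115],
       [-0.06252829,  0.57442745, -0.81616378],
       [ 0.10781553, -0.80909069, -0.57770932]]), 't': array([0.49922597, 0.09754556, 1.12550696])}
{'fx': 309.70691628693146, 'fy': 309.70691628693146, 'cx': 320.8395176304827, 'cy': 199.26970014591438, 'T_tool_cam': array([[-4.18431871e-04, -9.55989977e-01, -2.93399028e-01,
         8.07431944e-02],
       [ 9.99999912e-01, -3.90229257e-04, -1.54658235e-04,
        -9.54496078e-04],
       [ 3.33588381e-05, -2.93399067e-01,  9.55990056e-01,
        -1.51409111e-01],
       [ 0.00000000e+00,  0.00000000e+00,  0.00000000e+00,
         1.00000000e+00]])}
```

View pics/top0.png

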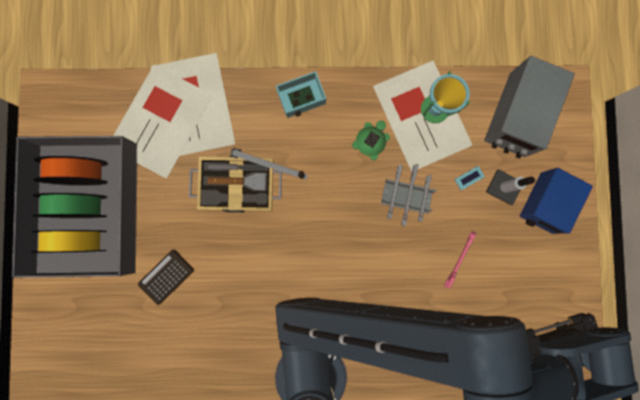

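View pics/side0.png

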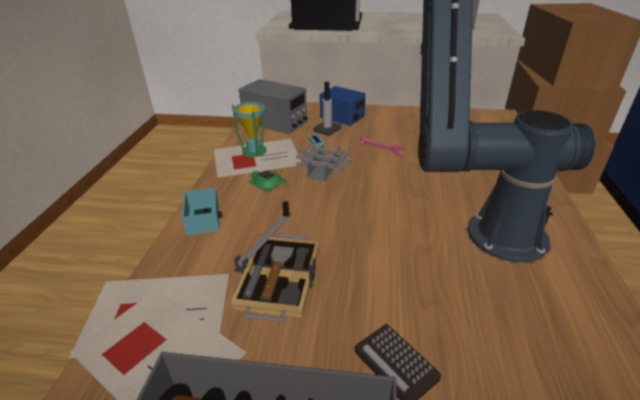

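Top view: the rack is at (408,195), the tray at (235,183) with the knob at (302,175), and a pink decoy spanner at (460,258). Next I'll enlarge the rack and tray.

Run:
```python
import cv2,numpy as np
im=cv2.imread("pics/top0.png")
a=cv2.resize(im[155:235,368:448],(600,600),interpolation=cv2.INTER_CUBIC)
b=cv2.resize(im[140:220,185:315],(800,492),interpolation=cv2.INTER_CUBIC)
cv2.imwrite("pics/rack.png",a);cv2.imwrite("pics/tray.png",b)
```

```text
(no output)
```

View pics/rack.png

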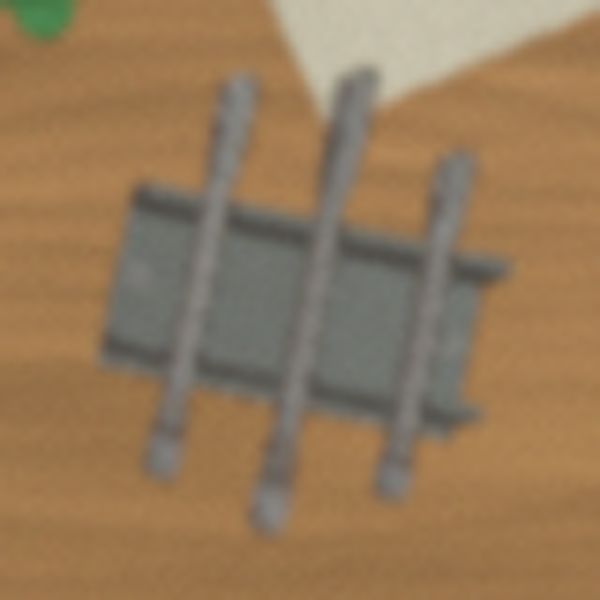

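View pics/tray.png

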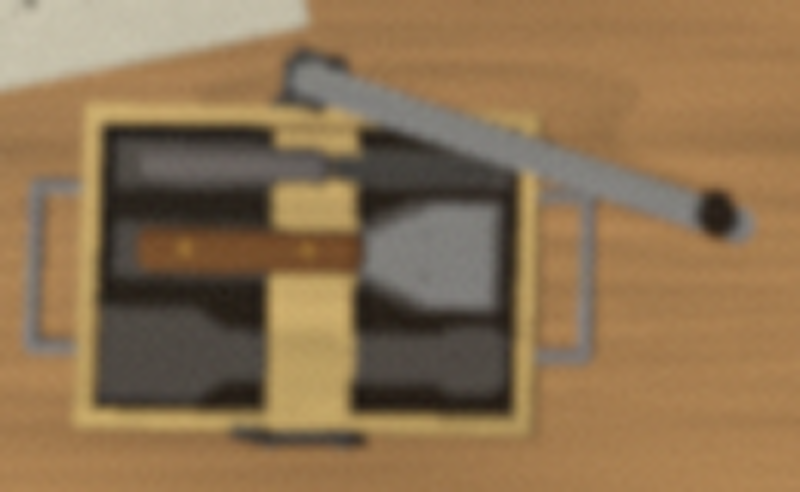

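Candidates for the long spanner: left slot (395,192), middle slot (410,195), right slot (425,198), and pink (460,258). In the crop the lengths are 407, 459 and 345, a ratio matching 165:190:142, so the middle slot holds the long one. Its jaw appears to be at the top (world +x). In the tray, the empty cut-out is the front (lower) one, with its wide end on the left (+y). The bar's knob is on the right.

```bash
cat > h.py <<'E'
from rig import robot
import numpy as np, cv2
from scipy.spatial.transform import Rotation as Ro
def ray(name,px,obs=None):
    c=robot.calibration(name); u=(px[0]-c['cx'])/c['fx']; v=(px[1]-c['cy'])/c['fy']
    if name!='wrist':
        R=np.array(c['R']); return -R.T@c['t'], R.T@np.array([u,v,1])
    r=np.hypot(u,v)+1e-12; d=np.array([np.sin(r)*u/r,np.sin(r)*v/r,np.cos(r)])
    T=np.array(c['T_tool_cam']); R=Ro.from_quat(obs['tool_rot']).as_matrix()
    return obs['position']+R@T[:3,3], R@T[:3,:3]@d
def at(name,px,z,obs=None):
    o,d=ray(name,px,obs); return o+d*(z-o[2])/d[2]
def wproj(X,obs):
    c=robot.calibration('wrist');T=np.array(c['T_tool_cam']); R=Ro.from_quat(obs['tool_rot']).as_matrix()
    p=T[:3,:3].T@(R.T@(np.asarray(X)-obs['position'])-T[:3,3])
    th=np.arctan2(np.hypot(p[0],p[1]),p[2]); k=th/np.hypot(p[0],p[1])
    return c['cx']+c['fx']*p[0]*k, c['cy']+c['fy']*p[1]*k
E
python3 - <<'E'
from h import *
np.set_printoptions(precision=4,suppress=True)
f=lambda u,v:(368+u/7.5,155+v/7.5)
g=lambda u,v:(185+u/6.154,140+v/6.154)
J=at('top',f(360,78),.06);G=at('top',f(268,525),.055);print('long',J,G,(J+G)/2,np.linalg.norm(J-G),np.degrees(np.arctan2(*(J-G)[[1,0]])))
for p in[(135,190),(508,265),(105,360),(470,415)]: print('rail',at('top',f(*p),.052))
c=[at('top',g(*p),.028) for p in[(85,102),(540,112),(75,425),(533,433)]];
for q in c:print('tray',q)
print(np.mean(c,0), np.degrees(np.arctan2(*-(c[1]-c[0])[[0,1]])))
print('knob',at('top',g(718,212),.082)); print('piv',at('top',g(315,78),.04)); print('keeper',at('top',g(300,436),.05))
o=robot.get_obs();print(Ro.from_quat(o['tool_rot']).as_matrix())
E
```

```text
long [ 0.6321 -0.3225  0.06  ] [ 0.4541 -0.282   0.055 ] [ 0.5431 -0.3022  0.0575] 0.1826756187229446 -12.802391537027505
rail [ 0.589  -0.2324  0.052 ]
rail [ 0.5571 -0.3817  0.052 ]
rail [ 0.5208 -0.2189  0.052 ]
rail [ 0.4971 -0.3646  0.052 ]
tray [0.6709 0.3341 0.028 ]
tray [0.6636 0.1092 0.028 ]
tray [0.5107 0.3381 0.028 ]
tray [0.5041 0.1135 0.028 ]
[0.5873 0.2237 0.028 ] 1.8541454131746717
knob [0.6055 0.0201 0.082 ]
piv [0.6796 0.2186 0.04  ]
keeper [0.5027 0.2243 0.05  ]
[[ 0.9633  0.2685 -0.0002]
 [ 0.2685 -0.9633  0.0019]
 [ 0.0003 -0.0019 -1.    ]]
```

Request:
{"name": "jog_arm", "arguments": {"motion": [0.98,-0.44,0,0,0,0,-1,0.98,-0.44,0,0,0,0,-1,0.98,-0.44,0,0,0,0,-1,0.98,-0.44,0,0,0,0,-1,0.98,-0.44,0,0,0,0,-1,0.98,-0.44,0,0,0,0,-1,0.98,-0.44,0,0,0,0,-1,0.98,-0.44,0,0,0,0,-1,0.98,-0.44,0,0,0,0,-1,0.98,-0.44,0,0,0,0,-1,0.98,-0.44,0,0,0,0,-1], "grip_force": 40}}

```text
time: 1.48
position: [0.532, -0.2986, 0.2331]
tool_rot: [0.991, 0.136, -0.0, -0.0]
ft_force: [1.1, -0.2, 0.1]
grip_width: 0.0867
grip_force: 0.0
```

Request:
{"name": "jog_arm", "arguments": {"motion": [0,0,0,0,0,1,-1,0,0,0,0,0,1,-1,0,0,0,0,0,1,-1,0,0,0,0,0,1,-1,0,0,0,0,0,1,-1,0,0,0,0,0,1,-1,0,0,0,0,0,1,-1,0,0,0,0,0,0,-1]}}

```text
time: 2.48
position: [0.531, -0.2996, 0.2331]
tool_rot: [0.994, -0.108, -0.0, -0.0]
ft_force: [0.4, -0.6, -0.1]
grip_width: 0.0872
grip_force: 0.0
```

Run:
```python
from h import *
o=robot.get_obs();im=robot.camera('wrist');cv2.imwrite('pics/w1.png',cv2.resize(im,(800,500),interpolation=cv2.INTER_CUBIC));np.savez('w1',p=o['position'],q=o['tool_rot'])
print(o['position'],Ro.from_quat(o['tool_rot']).as_matrix().round(3), o['q'],o['time'])
```

```text
[ 0.53095313 -0.29956022  0.23307867] [[ 0.977 -0.214 -0.001]
 [-0.214 -0.977  0.001]
 [-0.001 -0.    -1.   ]] [-6.96773242e-01  5.07559263e-01  1.47245197e+00 -2.08022942e-06
  1.16265372e+00  1.09007283e+00] 2.475
```

View pics/w1.png

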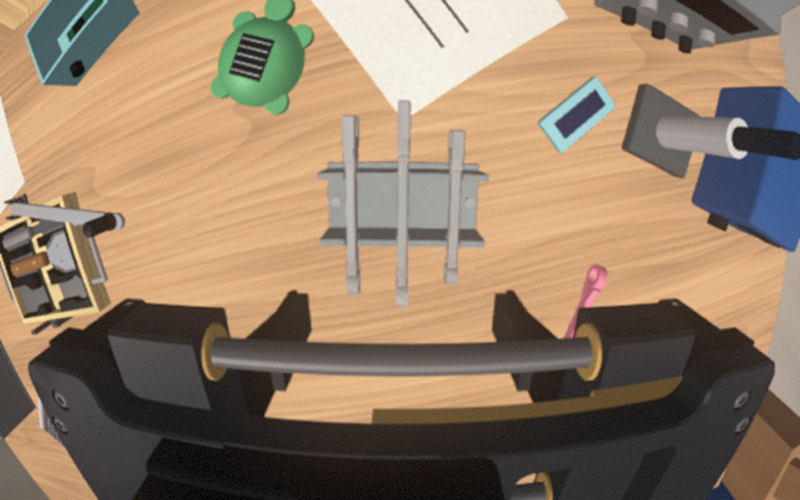

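The wrist view shows the middle spanner is the longest: jaw end at (404,100), ring end at (402,303), shank at about x=403.5, rails at rows 172 and 236.

Run:
```python
from h import *
np.set_printoptions(precision=4,suppress=True)
w=np.load('w1.npz');o=dict(position=w['p'],tool_rot=w['q'])
s=lambda u,v:(u/1.25,v/1.25)
a=at('wrist',s(404,170),.052,o);b=at('wrist',s(403,238),.052,o)
J=at('wrist',s(404,101),.062,o);G=at('wrist',s(402,303),.055,o)
print(a,b,np.degrees(np.arctan2(*(a-b)[[1,0]])),J,G,(J+G)/2,np.linalg.norm(J-G),np.degrees(np.arctan2(*(J-G)[[1,0]])))
for p in[(319,174),(487,174),(321,240),(484,240)]: print('rail',at('wrist',s(*p),.052,o))
R=Ro.from_quat(o['tool_rot']).as_matrix()
print(R.T@((J+G)/2-o['position']))
```

```text
[ 0.5784 -0.3117  0.052 ] [ 0.5195 -0.2979  0.052 ] -13.14982914400789 [ 0.6357 -0.3241  0.062 ] [ 0.4589 -0.2837  0.055 ] [ 0.5473 -0.3039  0.0585] 0.18149351000497765 -12.882252698918844
rail [ 0.5919 -0.2389  0.052 ]
rail [ 0.5605 -0.3818  0.052 ]
rail [ 0.5337 -0.2251  0.052 ]
rail [ 0.502  -0.3692  0.052 ]
[0.017  0.0008 0.1746]
```

Request:
{"name": "jog_arm", "arguments": {"motion": [0.4,0.02,0,0,0,0.12,0.35,0,0,1,0,0,0,0.35,0,0,1,0,0,0,0.35,0,0,0.6,0,0,0,0.35,0,0,0,0,0,0,0.35,0,0,0,0,0,0,0.35,0,0,0,0,0,0,0.35]}}

```text
time: 3.4
position: [0.5475, -0.3047, 0.1311]
tool_rot: [0.994, -0.112, 0.001, 0.001]
ft_force: [0.2, -1.0, -0.0]
grip_width: 0.0302
grip_force: 0.0
```

Run:
```python
from h import *
o=robot.get_obs();im=robot.camera('wrist');cv2.imwrite('pics/w2.png',im[40:360,100:540]);np.savez('w2',p=o['position'],q=o['tool_rot'])
print(o['position'],Ro.from_quat(o['tool_rot']).as_matrix().round(3), o['grip_width'],o['time'])
```

```text
[ 0.54752208 -0.30465388  0.13112226] [[ 0.975 -0.223  0.002]
 [-0.223 -0.975 -0.002]
 [ 0.003  0.001 -1.   ]] 0.030192106138721326 3.4
```

View pics/w2.png

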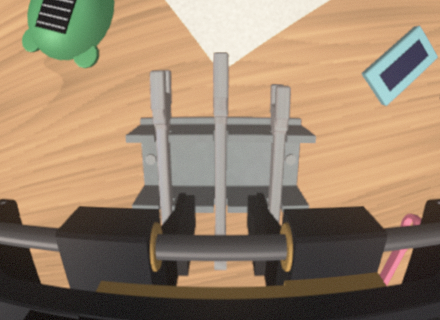

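The shank (column 221) is centred between the fingers (190 and 252), over the middle of the rack. Descending and gripping.

Request:
{"name": "jog_arm", "arguments": {"motion": [0,0,0.65,0,0,0,0.35,0,0,0.65,0,0,0,0.35,0,0,0.65,0,0,0,0.35,0,0,0,0,0,0,0.35,0,0,0,0,0,0,1,0,0,0,0,0,0,1,0,0,0,0,0,0,1,0,0,0,0,0,0,1]}}

```text
time: 4.45
position: [0.5473, -0.3045, 0.0528]
tool_rot: [0.994, -0.112, 0.001, 0.001]
ft_force: [-0.3, 1.2, 6.1]
grip_width: 0.0086
grip_force: 40.0
```

Request:
{"name": "jog_arm", "arguments": {"motion": [0,0,-0.5,0,0,0,1,0,0,-0.9,0,0,0,1,0,0,-0.9,0,0,0,1,0,0,-0.9,0,0,0,1,-0.3,-0.93,0,0,0,-1,1,-0.23,-0.95,0,0,0,-1,1,-0.16,-0.96,0,0,0,-1,1,-0.1,-0.97,0,0,0,-1,1,-0.03,-0.97,0,0,0,-1,1,0,0,0,0,0,-1,1,0,0,0,0,0,-1,1,0,0,0,0,0,-1,1]}}

```text
time: 5.95
position: [0.5301, -0.1094, 0.1804]
tool_rot: [0.986, 0.167, 0.0, 0.0]
ft_force: [-0.2, 0.0, -1.6]
grip_width: 0.0087
grip_force: 40.0
```

Request:
{"name": "jog_arm", "arguments": {"motion": [0,0,0,0,0,-1,1,0,0,0,0,0,-1,1,0,0,0,0,0,-1,1,0,0,0,0,0,-1,1,0,0,0,0,0,-1,1,0,0,0,0,0,-1,1,0,0,0,0,0,-1,1,0,0,0,0,0,-1,1,0,0,0,0,0,-1,1,0,0,0,0,0,-1,1,0,0,0,0,0,-1,1,0,0,0,0,0,-1,1]}}

```text
time: 7.45
position: [0.53, -0.1096, 0.1803]
tool_rot: [0.833, 0.554, 0.0, 0.0]
ft_force: [0.4, -0.1, -1.9]
grip_width: 0.0085
grip_force: 40.0
```

Request:
{"name": "jog_arm", "arguments": {"motion": [0,0,0,0,0,-1,1,0,0,0,0,0,-1,1,0,0,0,0,0,-1,1,0,0,0,0,0,-1,1,0,0,0,0,0,-1,1,0,0,0,-1,0,0,1,0,0,0,-1,0,0,1,0,0,0,-1,0,0,1,0,0,0,-1,0,0,1,0,0,0,-1,0,0,1,0,0,0,-1,0,0,1,0,0,0,-1,0,0,1]}}

```text
time: 8.95
position: [0.5302, -0.1095, 0.1805]
tool_rot: [0.703, 0.669, 0.168, 0.176]
ft_force: [0.6, 0.6, -2.0]
grip_width: 0.0083
grip_force: 40.0
```

Request:
{"name": "jog_arm", "arguments": {"motion": [0,0,0,-0.5,0,0,1,0,-0.5,0.87,0,0,0,1,0,-0.5,0.87,0,0,0,1,0,-0.5,0.87,0,0,0,1,0,-0.2,0.35,0,0,0,1,0,0,0,0,0,0,1]}}

```text
time: 9.7
position: [0.5357, -0.1046, 0.0933]
tool_rot: [0.697, 0.666, 0.189, 0.185]
ft_force: [0.0, 0.1, -1.4]
grip_width: 0.0082
grip_force: 40.0
```

Run:
```python
from h import *
np.set_printoptions(precision=3,suppress=True)
o=robot.get_obs();print(o['q'],o['joint_velocities'],o['position'],Ro.from_quat(o['tool_rot']).as_matrix())
```

```text
[-0.542  0.621  2.136  1.891  0.275 -2.336] [ 0.003 -0.032 -0.007 -0.054  0.005  0.046] [ 0.536 -0.105  0.093] [[ 0.041  0.859  0.51 ]
 [ 0.999 -0.044 -0.007]
 [ 0.017  0.51  -0.86 ]]
```

Request:
{"name": "jog_arm", "arguments": {"motion": [0,0.5,-0.87,0,0,0,1,0,0.5,-0.87,0,0,0,1,0,0,0,0.5,0,0,1,0,0,0,0.5,0,0,1,0,0,0,0.7,0,0,1,0,0,0,1,0,0,1,0,0,0,1,0,0,1,0,0,0,1,0,0,1,0,0,0,1,0,0,1,0,0,0,1,0,0,1,0,0,0,1,0,0,1]}}

```text
time: 11.08
position: [0.5373, -0.1033, 0.1444]
tool_rot: [0.719, 0.694, 0.009, -0.007]
ft_force: [0.5, -0.1, -1.8]
grip_width: 0.0086
grip_force: 40.0
```

Run:
```python
from h import *
np.set_printoptions(precision=3,suppress=True)
o=robot.get_obs();print(o['q'],o['joint_velocities'],o['position'],Ro.from_quat(o['tool_rot']).as_matrix())
```

```text
[-0.406  0.548  1.712  0.029  0.886 -0.389] [ 0.115  0.164 -0.408 -0.316  0.755  0.334] [ 0.537 -0.103  0.144] [[ 0.035  0.999  0.004]
 [ 0.999 -0.035  0.023]
 [ 0.023  0.003 -1.   ]]
```

Request:
{"name": "jog_arm", "arguments": {"motion": [0,0,0,1,0,0,1,0,0,0,1,0,0,1,0,0,0,1,0,0,1,0,0,0,1,0,0,1,0,0,0,1,0,0,1,0,0,0,1,0,0,1,0,0,0,1,0,0,1,0,0,0,0.6,0,0,1,0,0.4,0.69,0,0,0,1,0,0.4,0.69,0,0,0,1,0,0,0,0,0,0,1]}}

```text
time: 12.45
position: [0.5361, -0.101, 0.0783]
tool_rot: [0.692, 0.673, -0.173, -0.196]
ft_force: [-0.3, -0.3, -0.6]
grip_width: 0.0085
grip_force: 40.0
```

Run:
```python
from h import *
np.set_printoptions(precision=3,suppress=True)
o=robot.get_obs();print(o['q'],o['position'],Ro.from_quat(o['tool_rot']).as_matrix(),o['ft_force'])
```

```text
[-0.323  0.853  1.37  -0.125  1.436 -0.245] [ 0.536 -0.101  0.078] [[ 0.035  0.863 -0.504]
 [ 0.999 -0.018  0.038]
 [ 0.024 -0.505 -0.863]] [-0.335 -0.303 -0.636]
```

Request:
{"name": "jog_arm", "arguments": {"motion": [0,0.35,0.6,0,0,0,1,0,0.15,0.26,0,0,0,1,0,0,0,0,0,0,1,0,0.05,0.09,0,0,0,1,0,0,0,0,0,0,1]}}

```text
time: 13.08
position: [0.5378, -0.0999, 0.0355]
tool_rot: [0.692, 0.673, -0.172, -0.195]
ft_force: [-1.1, 0.3, -0.5]
grip_width: 0.0085
grip_force: 40.0
```

Request:
{"name": "jog_arm", "arguments": {"motion": [0,0.05,0.09,0,0,0,1,0,0,0,0,0,0,1,0,0.03,0.05,0,0,0,1,0,0,0,0,0,0,1]}}

```text
time: 13.58
position: [0.5373, -0.0995, 0.0283]
tool_rot: [0.692, 0.673, -0.172, -0.196]
ft_force: [-0.0, 0.5, -2.1]
grip_width: 0.0082
grip_force: 40.0
```

Request:
{"name": "jog_arm", "arguments": {"motion": [0,0.02,0.04,0,0,0,1,0,0,0,0,0,0,0.65,0,0,0,0,0,0,0.65,0,0,0,0,0,0,0.65,0,0,0,0,0,0,0.65]}}

```text
time: 14.2
position: [0.5374, -0.0995, 0.0268]
tool_rot: [0.692, 0.673, -0.172, -0.196]
ft_force: [0.2, -0.2, -0.2]
grip_width: 0.0151
grip_force: 0.2
```

Request:
{"name": "jog_arm", "arguments": {"motion": [0,0,-0.15,0,0,0,0.6,0,0,-0.15,0,0,0,0.6,0,0,-0.2,0,0,0,0.5,0,0,-0.5,0,0,0,0.4,0,0,-1,0,0,0,0.35,0,0,-1,0,0,0,0.35,0,0,0,-1,0,0,0.35,0,0,0,-1,0,0,0.35,0,0,0,-1,0,0,0.35,0,0,0,-1,0,0,0.35,0,0,0,-1,0,0,0.35,0,0,0,-1,0,0,0.35]}}

```text
time: 15.7
position: [0.5977, -0.1043, 0.1313]
tool_rot: [0.718, 0.694, -0.027, -0.046]
ft_force: [0.4, -0.1, -0.8]
grip_width: 0.0285
grip_force: 0.0
```

Request:
{"name": "jog_arm", "arguments": {"motion": [0,-0.3,-0.5,-1,0,0,0.2,0,-0.3,-0.5,-0.6,0,0,0.2,0,-0.2,0,0,0.3,0,0.2,0,0,0,0,0,0,0.2,0,0,0,0,0,0,0.2]}}

```text
time: 16.32
position: [0.5688, -0.1045, 0.1713]
tool_rot: [0.719, 0.695, 0.018, -0.015]
ft_force: [-0.5, -0.3, 0.3]
grip_width: 0.0352
grip_force: 0.0
```

Run:
```python
from h import *
o=robot.get_obs();im=robot.camera('wrist');cv2.imwrite('pics/w3.png',cv2.resize(im,(800,500),interpolation=cv2.INTER_CUBIC));np.savez('w3',p=o['position'],q=o['tool_rot'])
print(o['position'],Ro.from_quat(o['tool_rot']).as_matrix().round(3), o['q'],o['grip_width'],o['time'])
```

```text
[ 0.56878307 -0.10453088  0.17128498] [[ 0.034  0.999  0.005]
 [ 0.998 -0.035  0.047]
 [ 0.047  0.004 -0.999]] [-0.39858858  0.5456393   1.61009042  0.05417978  1.00000946 -0.39367966] 0.035174276598833876 16.325
```

View pics/w3.png

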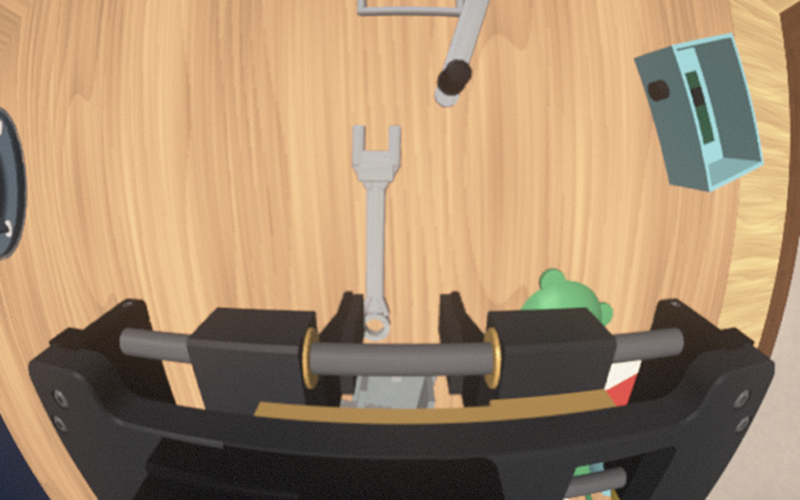

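The spanner lies flat on the table, jaw tip at (376,127), ring tip at (377,338), jaw towards +y.

Run:
```python
from h import *
np.set_printoptions(precision=4,suppress=True)
w=np.load('w3.npz');o=dict(position=w['p'],tool_rot=w['q'])
s=lambda u,v:(u/1.25,v/1.25)
J=at('wrist',s(376.5,126),.008,o);G=at('wrist',s(377,338),.008,o)
a=at('wrist',s(377,190),.010,o);b=at('wrist',s(376,290),.010,o)
print(J,G,(J+G)/2,np.linalg.norm(J-G),np.degrees(np.arctan2(*(J-G)[[1,0]])),a,b,np.degrees(np.arctan2(*(a-b)[[1,0]])))
R=Ro.from_quat(o['tool_rot']).as_matrix()
c=(J+G)/2
print((R.T@(c-o['position']))/.04)
print('knob',at('wrist',s(459,66),.082,o))
```

```text
[ 0.5524 -0.0077  0.008 ] [ 0.5436 -0.195   0.008 ] [ 0.548  -0.1014  0.008 ] 0.18749286354582162 87.31971498215378 [ 0.5508 -0.0603  0.01  ] [ 0.5456 -0.1469  0.01  ] 86.58520942900417
[-0.1324 -0.5366  4.0785]
knob [0.6097 0.0248 0.082 ]
```

Request:
{"name": "jog_arm", "arguments": {"motion": [0,0,0,0,-0.67,0,0.2,0.06,-0.52,0,0,0,0.25,0.2,0,0,0.9,0,0,0,0.2,0,0,0.9,0,0,0,0.2,0,0,0.9,0,0,0,0.2,0,0,0,0,0,0,0.2,0,0,0,0,0,0,0.2]}}

```text
time: 17.25
position: [0.549, -0.1014, 0.0643]
tool_rot: [0.725, 0.689, 0.002, 0.002]
ft_force: [0.2, -0.1, -0.9]
grip_width: 0.0347
grip_force: 0.0
```

Run:
```python
from h import *
np.set_printoptions(precision=4,suppress=True)
o=robot.get_obs();im=robot.camera('wrist')
for X in[(.5458,-.145,.01),(.5505,-.06,.01)]:
    u,v=wproj(X,o);cv2.circle(im,(int(u),int(v)),2,(0,0,255),-1)
R=Ro.from_quat(o['tool_rot']).as_matrix()
u,v=wproj(o['position']+R[:,2]*.02+R[:,0]*.04,o);cv2.circle(im,(int(u),int(v)),2,(0,255,0),-1)
cv2.imwrite('pics/w4.png',cv2.resize(im[60:300,160:480],(800,600)));print(o['position'],R)
```

```text
[ 0.549  -0.1014  0.0643] [[ 0.0516  0.9987  0.0053]
 [ 0.9987 -0.0516 -0.0001]
 [ 0.0001  0.0053 -1.    ]]
```

View pics/w4.png

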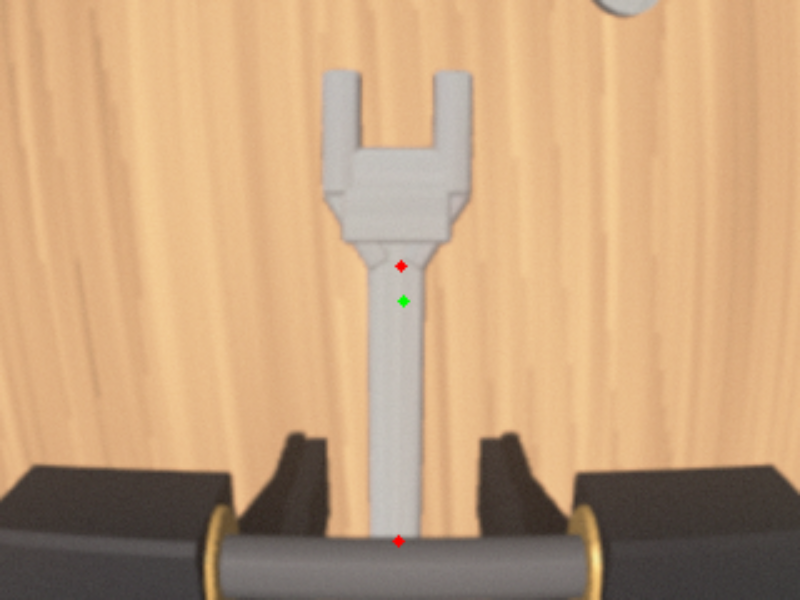

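Request:
{"name": "jog_arm", "arguments": {"motion": [0,-0.03,0.6,0,0,0,0.2,0,0,0.6,0,0,0,0.2,0,0,0.06,0,0,0,0.2,0,0,0,0,0,0,0.2,0,0,0,0,0,0,1,0,0,0,0,0,0,1,0,0,0,0,0,0,1,0,0,0,0,0,0,1]}}

```text
time: 18.3
position: [0.5475, -0.1013, 0.0141]
tool_rot: [0.725, 0.688, 0.002, 0.002]
ft_force: [-0.9, -0.4, 5.2]
grip_width: 0.0156
grip_force: 40.0
```

Request:
{"name": "jog_arm", "arguments": {"motion": [0,0,-0.65,0,0,0,1,0,0,-1,0,0,0,1,0,0,-1,0,0,0,1,0,0,-1,0,0,0,1,0.84,-0.05,0,0,0,0,1,0.84,-0.05,0,0,0,0,1,0.84,-0.05,0,0,0,0,1,0.84,-0.05,0,0,0,0,1,0.84,-0.05,0,0,0,0,1,0.84,-0.05,0,0,0,0,1,0,0,0,0,0,0,1,0,0,0,0,0,0,1]}}

```text
time: 19.8
position: [0.5447, 0.1005, 0.1592]
tool_rot: [0.725, 0.689, 0.001, 0.001]
ft_force: [0.5, -0.5, -0.3]
grip_width: 0.015
grip_force: 40.0
```

Run:
```python
from h import *
np.set_printoptions(precision=4,suppress=True)
o=robot.get_obs();im=robot.camera('wrist');cv2.imwrite('pics/w5raw.png',im);np.savez('w5',p=o['position'],q=o['tool_rot'])
y=np.array([np.sin(np.radians(1.85)),np.cos(np.radians(1.85)),0]);x=np.array([y[1],-y[0],0]);c=np.array([.5873,.2237,0])
for a,b,z in[(-80,-112,28),(-80,112,28),(80,112,28),(80,-112,28),(-43,0,6)]:
    u,v=wproj(c+x*a/1e3+y*b/1e3+[0,0,z/1e3],o);print(round(u),round(v))
print(o['position'],Ro.from_quat(o['tool_rot']).as_matrix(),o['grip_width'],o['q'])
```

```text
277 182
272 -46
438 -39
441 180
314 64
[0.5447 0.1005 0.1592] [[ 0.0512  0.9987  0.0036]
 [ 0.9987 -0.0512 -0.0003]
 [-0.0002  0.0036 -1.    ]] 0.014998052898114235 [-0.0192  0.5318  1.687  -0.0003  0.9192  0.0323]
```

```bash
python3 -c "
import cv2;im=cv2.imread('pics/w5raw.png');cv2.imwrite('pics/w5.png',cv2.resize(im[0:230,200:520],(800,575),interpolation=cv2.INTER_CUBIC))"
```

```text
(no output)
```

View pics/w5.png

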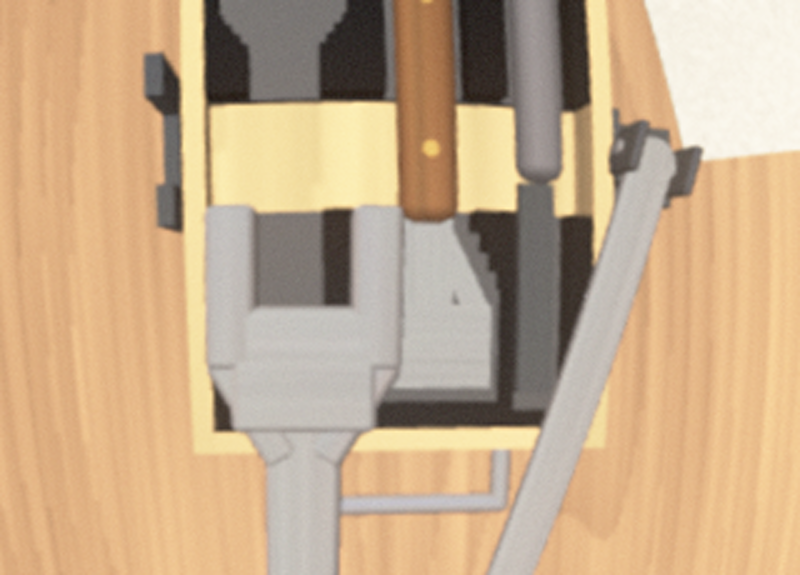

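The view shows the tray's near corners at crop (195,453) and (605,447), the near trough edge at row 213, the far trough edge at row 102, the shank channel centred at (286,85), and the held spanner's jaw tips at (207..401,208).

Run:
```python
from h import *
np.set_printoptions(precision=4,suppress=True)
w=np.load('w5.npz');o=dict(position=w['p'],tool_rot=w['q'])
s=lambda u,v:(200+u/2.5,v/2.5)
P=lambda u,v,z:at('wrist',s(u,v),z,o)
L=P(195,453,.028);Rr=P(605,447,.028);L2=P(181,5,.028);R2=P(607,5,.028)
print('near corners',L,Rr,np.linalg.norm(L-Rr),'far edge',L2,R2,np.linalg.norm(L2-R2))
mid=(L+Rr)/2; y=(L2-L)+(R2-Rr); y/=np.linalg.norm(y); x=np.array([y[1],-y[0],0])
print('yaw y',np.degrees(np.arctan2(y[1],y[0])),np.degrees(np.arctan2(*(Rr-L)[[1,0]])),'centre',mid+.112*y)
print('trough near',P(300,212,.028),P(545,214,.028),'far',P(300,103,.006), 'ch',P(250,80,.014),P(322,80,.014))
c=mid+.112*y; print('pocket',c-.043*x)
z=.1592-.0085
jl=P(207,208,z+.0055);jr=P(401,208,z+.0055);print('jaw',jl,jr,np.linalg.norm(jl-jr),'shank',P(270,480,z+.0045),P(338,480,z+.0045))
print('pivot',P(650,150,.045),'keeper',P(163,75,.068),P(170,205,.05))
Rt=Ro.from_quat(o['tool_rot']).as_matrix();print(Rt.T@((jl+jr)/2-o['position']))
```

```text
near corners [0.505  0.1155 0.028 ] [0.6651 0.1103 0.028 ] 0.16016862907359627 far edge [0.5101 0.2854 0.028 ] [0.6709 0.2861 0.028 ] 0.16076308646640095
yaw y 88.19103034332328 -1.8300657599003283 centre [0.5886 0.2248 0.028 ]
trough near [0.5492 0.2024 0.028 ] [0.6398 0.2005 0.028 ] far [0.5516 0.2478 0.006 ] ch [0.5332 0.2565 0.014 ] [0.5602 0.255  0.014 ]
pocket [0.5456 0.2262 0.028 ]
jaw [0.5305 0.1952 0.1562] [0.5686 0.1933 0.1562] 0.03807944392118674 shank [0.5396 0.1388 0.1552] [0.5538 0.1381 0.1552]
pivot [0.6763 0.2249 0.045 ] keeper [0.5089 0.2473 0.068 ] [0.5061 0.2064 0.05  ]
[0.0939 0.     0.0029]
```

Request:
{"name": "jog_arm", "arguments": {"motion": [0.8,-0.035,0,0,0,0,1,0.8,-0.035,0,0,0,0,1,0.8,-0.035,0,0,0,0,1,0.76,-0.035,0,0,0,0,1,0,0,0,0,0,-0.28,1,0,0,0.8,0,0,0,1,0,0,0.8,0,0,0,1,0,0,0.8,0,0,0,1,0,0,0,0,0,0,1,0,0,0,0,0,0,1]}}

```text
time: 21.1
position: [0.5474, 0.2264, 0.0644]
tool_rot: [0.719, 0.695, 0.002, 0.002]
ft_force: [0.8, 0.4, -0.5]
grip_width: 0.0155
grip_force: 40.0
```

Run:
```python
from h import *
np.set_printoptions(precision=4,suppress=True)
o=robot.get_obs();R=Ro.from_quat(o['tool_rot']).as_matrix()
print(o['position'],R,R.T@(np.array([.5456,.227,.0281])-o['position'])/.04,o['ft_force'])
```

```text
[0.5474 0.2264 0.0644] [[ 0.0334  0.9994  0.0057]
 [ 0.9994 -0.0334  0.0002]
 [ 0.0004  0.0057 -1.    ]] [ 0.0128 -0.0497  0.9069] [ 0.7552  0.4047 -0.4511]
```

Request:
{"name": "jog_arm", "arguments": {"motion": [0.01,-0.045,0.3,0,0,0,1,0,0,0.3,0,0,0,1,0,0,0.25,0,0,0,1,0,0,0,0,0,0,1,0,0,0,0,0,0,1]}}

```text
time: 21.72
position: [0.5447, 0.2278, 0.0294]
tool_rot: [0.718, 0.696, 0.002, 0.001]
ft_force: [-0.9, -0.4, -2.0]
grip_width: 0.0153
grip_force: 40.0
```

Request:
{"name": "jog_arm", "arguments": {"motion": [0,0,0.03,0,0,0,1,0,0,0,0,0,0,1,0,0,0,0,0,0,0.45,0,0,0,0,0,0,0.45,0,0,0,0,0,0,0.45,0,0,0,0,0,0,0.45]}}

```text
time: 22.48
position: [0.5449, 0.2278, 0.0285]
tool_rot: [0.718, 0.696, 0.002, 0.002]
ft_force: [-0.1, -0.6, 0.4]
grip_width: 0.0238
grip_force: 0.0
```

Request:
{"name": "jog_arm", "arguments": {"motion": [0,0,-0.4,0,0,0,0.45,0,0,-0.9,0,0,0,0.2,0,0,-1,0,0,0,0,-1,0,-0.8,0,0,0,0,-1,0,0,0,0,0,0,-1,0,0,0,0,0,0,-0.5,0,0,0,0,0,0,0,0,0,0,0,0,0]}}

```text
time: 23.48
position: [0.54, 0.087, 0.1529]
tool_rot: [0.719, 0.695, 0.002, 0.002]
ft_force: [0.1, 0.2, -0.3]
grip_width: 0.0437
grip_force: 0.0
```

Run:
```python
from h import *
np.set_printoptions(precision=4,suppress=True)
o=robot.get_obs();im=robot.camera('wrist');cv2.imwrite('pics/w6raw.png',im);np.savez('w6',p=o['position'],q=o['tool_rot'])
cv2.imwrite('pics/w6.png',cv2.resize(im[0:300,200:520],(640,600),interpolation=cv2.INTER_CUBIC))
print(o['position'],o['tool_rot'],o['time'],o['grip_width'],o['q'])
```

```text
[0.54   0.087  0.1529] [0.7193 0.6947 0.0021 0.0016] 23.475 0.043728598614717486 [-0.045   0.5329  1.7106  0.001   0.8928 -0.0108]
```

View pics/w6.png

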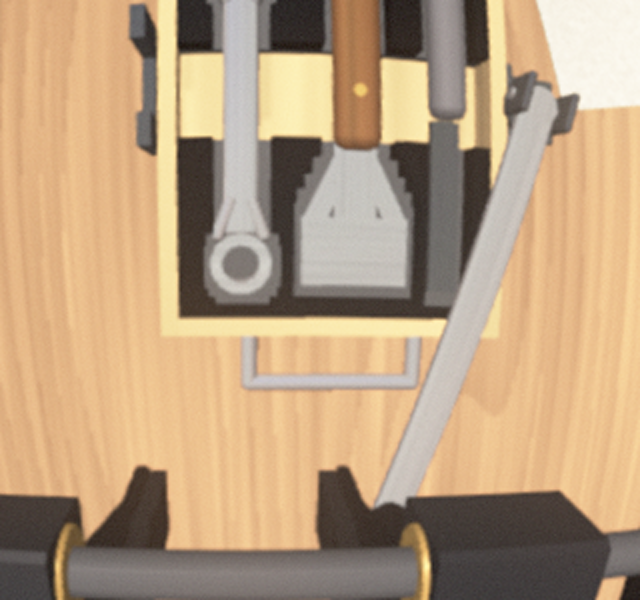

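The spanner is seated: the ring is centred in its narrow cut-out, shank at column 240, and the other tools are undisturbed. Next the knob, expected at about (0.608, 0.023), with tool x aligned along the bar (yaw 70°).

Request:
{"name": "jog_arm", "arguments": {"motion": [-0.77,0.875,0,0,0,0,0,-0.77,0.875,0,0,0,0,0,0,0,0,0,0,1,0,0,0,0,0,0,1,0,0,0,0,0,0,1,0,0,0,0,0,0,1,0,0,0,0,0,0,0.5,0,0,0,0,0,0,0,0,0,0,0,0,0,0,0]}}

```text
time: 24.65
position: [0.6077, 0.0245, 0.1526]
tool_rot: [0.818, 0.575, 0.002, 0.001]
ft_force: [0.3, -1.0, -0.2]
grip_width: 0.0438
grip_force: 0.0
```

Run:
```python
from h import *
np.set_printoptions(precision=4,suppress=True)
o=robot.get_obs();R=Ro.from_quat(o['tool_rot']).as_matrix()
print(o['position'],np.degrees(np.arctan2(R[1,0],R[0,0])),R[:,2],R.T@(np.array([.6077,.0228,.062])-o['position'])/.04)
im=robot.camera('wrist')
# dark knob blob near predicted top, vs wood; and bar centre line at known distances
for z in(.082,.05): print('pred',wproj([.6077,.0228,z],o))
piv=np.array([.6806,.2219,.04])
for t in(.08,.12,.16):
  best=[]
  for a in np.radians([66,68,70,72,74]):
    u,v=wproj(piv-[t*np.cos(a),t*np.sin(a),0],o); best.append((round(u),round(v),im[int(round(v)),int(round(u))].tolist() if 0<=v<400 else None))
  print(t,best)
```

```text
[0.6077 0.0245 0.1526] 70.21429623919174 [ 0.0045  0.0003 -1.    ] [-0.0434  0.0049  2.2646]
pred (np.float64(322.0621149412776), np.float64(218.18574640586695))
pred (np.float64(321.78658461739343), np.float64(205.22951035995584))
0.08 [(316, 50, [204, 204, 207]), (319, 51, [199, 201, 204]), (323, 51, [197, 199, 203]), (326, 51, [201, 203, 205]), (329, 50, [201, 205, 209])]
0.12 [(313, 97, [199, 221, 234]), (318, 97, [203, 206, 209]), (323, 97, [201, 204, 208]), (328, 97, [202, 207, 210]), (333, 97, [164, 176, 189])]
0.16 [(309, 143, [158, 214, 246]), (316, 143, [208, 214, 219]), (322, 144, [207, 212, 217]), (329, 144, [196, 201, 209]), (335, 143, [138, 183, 229])]
```

The bar's grey band is centred at about 70°, which confirms the alignment. Descending onto the knob.

Request:
{"name": "jog_arm", "arguments": {"motion": [-0.04,0,0.6,0,0,0,0,0,0,0.6,0,0,0,0,0,0,0.6,0,0,0,0,0,0,0.46,0,0,0,0,0,0,0,0,0,0,0,0,0,0,0,0,0,1,0,0,0,0,0,0,1,0,0,0,0,0,0,1,0,0,0,0,0,0,1], "grip_force": 20}}

```text
time: 25.82
position: [0.6079, 0.0224, 0.0628]
tool_rot: [0.818, 0.575, 0.002, 0.002]
ft_force: [1.0, 0.4, -0.0]
grip_width: 0.0174
grip_force: 20.0
```

Request:
{"name": "jog_arm", "arguments": {"motion": [0.04,0,-0.3,0,0,0,1,0.06,0,-0.3,0,0,0,1,0.07,0,-0.27,0,0,0,1,0,0,0,0,0,0,1]}}

```text
time: 26.32
position: [0.6104, 0.0293, 0.0983]
tool_rot: [0.818, 0.575, 0.003, 0.002]
ft_force: [0.4, 2.5, -2.4]
grip_width: 0.0175
grip_force: 20.0
```

Request:
{"name": "jog_arm", "arguments": {"motion": [0.013,-0.358,0,0,0,1,1,0.013,-0.358,0,0,0,1,1,0.013,-0.358,0,0,0,1,1,0.013,-0.358,0,0,0,1,1,0.013,-0.358,0,0,0,1,1,0.013,-0.358,0,0,0,1,1,0.013,-0.358,0,0,0,1,1,0.013,-0.358,0,0,0,1,1,0.013,-0.358,0,0,0,1,1,0.013,-0.358,0,0,0,1,1,0,0,0,0,0,0,1]}}

```text
time: 27.7
position: [0.5025, 0.1194, 0.0968]
tool_rot: [0.965, 0.261, 0.003, 0.001]
ft_force: [1.0, 0.7, -2.2]
grip_width: 0.0172
grip_force: 20.0
```

```bash
cat > st.py <<'E'
from h import *
np.set_printoptions(precision=4,suppress=True)
o=robot.get_obs();R=Ro.from_quat(o['tool_rot']).as_matrix();p=o['position']
d=np.array([.6806,.2219])-p[:2]
a=np.degrees(np.arctan2(d[1],d[0]));print(p,'r',np.hypot(*d),'bar yaw',a,'swing',np.radians(a+1.82),'tool yaw',np.degrees(np.arctan2(R[1,0],R[0,0])),R[:,2],o['ft_force'],o['grip_width'],o['q'])
n=np.array([.6806,.2219])-.2055*np.array([.9995,-.0318]);print('to home',R.T@np.array([*(n-p[:2]),0])/.04)
E
python3 st.py
```

```text
[0.5025 0.1194 0.0968] r 0.20547932693985055 bar yaw 29.913844154836493 swing 0.5538600648166541 tool yaw 30.264305405778856 [ 0.006   0.0001 -1.    ] [ 1.0241  0.6916 -2.1841] 0.01720276729626668 [ 0.0168  0.5959  1.8253 -0.0001  0.7144  1.0594]
to home [ 0.7841 -2.6976 -0.004 ]
```

Request:
{"name": "jog_arm", "arguments": {"motion": [0.013,-0.358,0,0,0,1,1,0.013,-0.358,0,0,0,1,1,0.013,-0.358,0,0,0,1,1,0.013,-0.358,0,0,0,1,1,0.013,-0.358,0,0,0,1,1,0.013,-0.358,0,0,0,1,1,0.013,-0.358,0,0,0,1,1,0.01,-0.33,0,0,0,1,1,0,0,0,0,0,0,1]}}

```text
time: 28.82
position: [0.4753, 0.2277, 0.0965]
tool_rot: [1.0, -0.015, 0.003, 0.0]
ft_force: [2.1, -0.4, -1.9]
grip_width: 0.0174
grip_force: 20.0
```

```bash
python3 st.py
```

```text
[0.4753 0.2277 0.0965] r 0.2053350883347246 bar yaw -1.6084720888014736 swing 0.003691858510280471 tool yaw -1.6816614673120251 [ 0.0059 -0.0001 -1.    ] [ 2.0676 -0.3707 -1.9018] 0.01738473174520605 [ 0.2353  0.6056  1.7985 -0.0022  0.7317  1.8371]
to home [-0.0041 -0.0192 -0.    ]
```

Request:
{"name": "jog_arm", "arguments": {"motion": [-0.07,-0.01,0.3,0,0,0,1,-0.06,0,0.28,0,0,0,1,-0.04,0,0.25,0,0,0,1,0,0,0,0,0,0,1]}}

```text
time: 29.32
position: [0.4684, 0.2278, 0.0629]
tool_rot: [1.0, -0.016, 0.003, 0.0]
ft_force: [1.6, -1.1, 0.5]
grip_width: 0.0169
grip_force: 20.0
```

```bash
python3 st.py
```

```text
[0.4684 0.2278 0.0629] r 0.21230098660986738 bar yaw -1.6015322645029617 swing 0.0038129812937994097 tool yaw -1.8412318259846912 [ 0.0053 -0.0001 -1.    ] [ 1.6115 -1.074   0.5276] 0.01692828511607953 [ 0.2388  0.6614  1.83   -0.0023  0.645   1.8436]
to home [ 0.1699 -0.0205  0.0009]
```

Down to the original gripping height. I'll push it down slightly, open, and retract straight up and away.

Request:
{"name": "jog_arm", "arguments": {"motion": [0,0,0.04,0,0,0,1,0,0,0,0,0,0,1,0,0,0,0,0,0,0.2,0,0,0,0,0,0,0,0,0,0,0,0,0,0,0,0,-0.3,0,0,0,0,0,0,-0.8,0,0,0,0,0,0,-1,0,0,0,0,-0.5,0,-1,0,0,0,0,0,0,0,0,0,0,0]}}

```text
time: 30.58
position: [0.4476, 0.2295, 0.1888]
tool_rot: [1.0, -0.016, 0.005, -0.001]
ft_force: [-0.7, -0.3, -0.1]
grip_width: 0.0433
grip_force: 0.0
```

Run:
```python
from h import *
np.set_printoptions(precision=4,suppress=True)
o=robot.get_obs();im=robot.camera('wrist');cv2.imwrite('pics/w7raw.png',im)
piv=np.array([.6806,.2219,0]);x=np.array([.9995,-.0318,0]);y=np.array([.0318,.9995,0])
print(o['position'],o['ft_force'],o['grip_width'],o['time'])
def prof(name,c,n,z,proj):
    r=[]
    for s in np.arange(-16,17,2):
        u,v=proj(c+y*s/1e3+[0,0,z]); u,v=int(round(u)),int(round(v)); r.append(im[v,u].tolist() if 0<=u<640 and 0<=v<400 else None)
    print(name,r)
for t in(.05,.1,.14,.165,.195): prof(t,piv-x*t,0,.040,lambda X:wproj(X,o))
# knob: dark blob centroid near predicted top, for level bar
print('knob top pred level',wproj(piv-x*.212+[0,0,.082],o),'lift.05',wproj(piv-x*.208+[0,0,.093],o))
u,v=map(int,wproj(piv-x*.212+[0,0,.07],o))
g=im.max(2);sub=(g[max(0,v-30):v+30,u-30:u+30]<60).astype(np.uint8);n,l,st,ce=cv2.connectedComponentsWithStats(sub)
for i in range(1,n):
    if st[i,4]>20: print(st[i]+np.array([u-30,max(0,v-30),0,0,0]),ce[i]+[u-30,max(0,v-30)])
```

```text
[0.4476 0.2295 0.1888] [-0.6755 -0.3329 -0.065 ] 0.043284476226677304 30.575
0.05 [[109, 106, 105], [109, 107, 106], [106, 103, 105], [111, 110, 108], [145, 148, 154], [202, 207, 206], [207, 209, 211], [202, 205, 205], [200, 204, 204], [204, 205, 206], [202, 205, 207], [207, 207, 208], [204, 204, 208], [149, 153, 160], [148, 150, 156], [150, 152, 160], [151, 151, 159]]
0.1 [[174, 234, 251], [177, 236, 251], [175, 234, 251], [172, 232, 250], [165, 184, 204], [201, 204, 207], [208, 213, 216], [204, 208, 211], [204, 207, 211], [203, 206, 210], [204, 207, 211], [205, 207, 212], [211, 216, 222], [171, 224, 243], [176, 236, 252], [178, 237, 252], [175, 235, 251]]
0.14 [[206, 211, 215], [206, 212, 215], [209, 213, 216], [210, 216, 218], [181, 185, 194], [205, 210, 217], [204, 209, 214], [207, 213, 217], [206, 211, 215], [210, 215, 220], [207, 211, 217], [211, 217, 219], [212, 217, 221], [210, 214, 218], [204, 209, 214], [206, 213, 215], [207, 214, 217]]
0.165 [[168, 226, 246], [166, 225, 245], [163, 223, 245], [167, 226, 246], [164, 182, 199], [207, 212, 219], [208, 213, 219], [212, 218, 219], [210, 218, 221], [211, 216, 220], [203, 211, 216], [212, 217, 220], [204, 218, 223], [176, 226, 245], [171, 228, 248], [169, 226, 247], [169, 229, 247]]
0.195 [[146, 196, 238], [148, 200, 239], [145, 196, 238], [145, 197, 238], [195, 201, 210], [200, 207, 214], [200, 210, 216], [207, 214, 220], [208, 214, 220], [207, 217, 221], [205, 214, 218], [212, 219, 222], [198, 210, 222], [148, 192, 234], [147, 197, 239], [149, 200, 240], [146, 198, 239]]
knob top pred level (np.float64(322.40657008427064), np.float64(178.22060882095644)) lift.05 (np.float64(322.4526854419946), np.float64(176.38290713945793))
```

Run:
```python
from h import *
c=robot.calibration('side');im=robot.camera('side');R=np.array(c['R'])
def pr(X):
    p=R@X+c['t'];return np.array([c['cx']+c['fx']*p[0]/p[2],c['cy']+c['fy']*p[1]/p[2]])
piv=np.array([.6806,.2219,0]);x=np.array([.9995,-.0318,0])
for f in(0,.03,.08):
    k=lambda h:piv-x*(.212*np.cos(f)-h*np.sin(f))+[0,0,.037+.212*np.sin(f)+h*np.cos(f)]
    print(f,'top',pr(k(.045)),'base',pr(k(.003)))
u,v=pr(piv-x*.212+[0,0,.061]).astype(int);g=im.max(2)
print(u,v);print(g[v-14:v+16,u-9:u+10])
```

```text
0 top [326.36668461 257.41155455] base [326.51525781 270.46971932]
0.03 top [325.72147874 255.31999363] base [326.41543636 268.52714576]
0.08 top [324.45404138 251.8158826 ] base [326.06862147 265.24484341]
326 264
[[117 115 126 133 137 136 138 139 138 138 137 136 135 135 135 135 135 136
  136]
 [117 116 130 134 135 139 138 138 138 137 136 136 136 135 134 135 134 134
  137]
 [114 120 132 136 136 138 136 137 137 136 136 136 137 134 134 135 134 135
  138]
 [114 122 133 134 136 136 136 137 137 136 135 137 136 135 133 134 134 136
  136]
 [115 124 132 134 137 136 135 135 134 128 127 129 132 132 134 133 134 135
  137]
 [116 128 133 134 136 136 134 130 121 105  98 105 116 126 133 133 135 135
  138]
 [119 129 133 135 135 135 128 110  91  69  59  68  84 105 124 133 134 136
  137]
 [121 130 132 133 136 132 118  85  55  41  36  41  53  79 111 129 134 136
  137]
 [124 132 132 134 134 130 112  68  39  34  32  35  39  62 100 126 136 137
  138]
 [127 132 133 134 134 129 111  64  33  32  35  35  36  56  93 127 136 137
  137]
 [129 130 133 133 134 128 110  63  35  32  33  33  34  52  91 126 135 138
 
[... 845 characters left out ...]
  46  34  31  34  32  35  39  65  91 106 110
  116]
 [113 114 115 114 112 106  90  66  47  39  39  40  46  59  79  97 106 107
  112]
 [115 117 118 118 113 110 103  89  77  66  64  68  76  87  97 105 106 106
  112]
 [123 124 123 120 111 112 113 109 104  98  98 102 104 107 106 109 109 108
  118]
 [129 128 126 124 120 121 122 124 122 122 122 124 125 120 118 118 118 120
  124]
 [132 129 127 126 127 128 129 133 132 130 131 134 134 133 131 130 128 128
  128]
 [132 129 127 129 129 129 131 134 133 133 133 136 136 138 138 135 133 129
  131]
 [130 128 128 129 129 129 132 135 134 133 134 137 138 138 138 134 133 130
  130]
 [132 126 126 129 129 130 131 134 133 133 136 136 139 138 136 133 132 130
  131]]
```

```bash
python3 -c "
from rig import robot
print(robot.hand_in())"
```

```text
the job is handed in; nothing more can be done
None
```

The long spanner is seated in its cut-out with the jaw at the tray's +y end, and the hold-down bar is down level in the keeper's notch; the job was handed in at about 31 s, but the hand-in gave no verdict.

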